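# Rock a warped lid on the surface plate and weigh it down

### The arm

A 6-joint arm with a two-finger parallel gripper is mounted at the origin on the work surface. World frame = base frame: x ahead of the robot, y to its left, z up, the work surface at z = 0. Lengths are in m, angles in rad, forces in N, time in s.
With the tool pointing down it reaches from about 0.275 to 0.975 m from the base axis. Payload 8.4 kg.
Tool frame: the origin (TCP) lies between the finger pads; the fingertips stand 11 mm ahead of it and the grasp point (between the pads) lies 8 mm behind it; y points along the fingers, x is the direction in which the jaws open and shut, and the axes are right-handed (so a half turn about y gives the same grasp; the last joint's range is limited). The gripper opens to 92 mm and grips with 3 to 60 N. Pads are 20 mm wide; open, the fingers measure 128 mm over their backs; the gripper's body (75 mm by 189 mm) begins 69 mm behind the grasp point.
Start: joints at [1.126, 0.353, 1.633, -0, 1.155, -0.002], TCP at [0.268, 0.565, 0.196] pointing down, gripper open.
Joint ranges: [-2.63, 2.63], [-0.92, 2.1], [0.06, 2.66], [-1.3, 4.44], [0, 2.69], [-3.02, 3.02]. Speed limits (rad/s): [2.22, 2.22, 2.79, 3.14, 3.14, 3.14].

### API

Orientations are given as a unit quaternion [x, y, z, w].
In Python, from cell import robot, kinematics, viewer, sign_off gives the robot as it stands. Calls block until the motion is done:
- robot.movep(position, orientation): joint-space move of the TCP to a pose.
- robot.line_to(position, ori=None, max_speed=0.15, f_stop=None): straight line of the TCP; ori=None keeps the orientation; max_speed is the mean speed in m/s. With f_stop (N) it stops when the force on the tool has changed by that much, and returns True; else False.
- robot.move_joints(angles): joint-space move.
- robot.set_gripper(opening, force=None): opening from 0.0 (shut) to 1.0 (fully open); force is the grip in N (None keeps the last); returns when the fingers have stopped.
- robot.pause(seconds).
- kinematics.ik(position, orientation): joint angles nearest the present ones, or None.
- robot.state(): the state.
- viewer.snapshot(name): name is "scene" or "top" or "wrist"; returns (picture, depth): 400x640x3 uint8, blue, green, red; 400x640 float32, m along the optical axis (not along the pixel's ray), 0 where there is no reading.
- viewer.camera_params(name): a dict with "fx", "fy", "cx", "cy" (pixels), "k1" (the pictures are not rectified: a ray, as slopes to the right and down, at radius r is drawn at 1 + k1 r^2 times it, then the intrinsics apply), "world_from_camera" (4x4, takes a point from camera to world coordinates); the wrist camera has in their place "tool_from_camera" (4x4, takes a point from camera to tool coordinates, whose origin is the TCP and whose axes are the tool frame's). Camera axes: x right, y down, z forward; pixel columns grow to the right and rows downward; lengths in m; the calibration is good to about 2 mm. A picture is of the moment at which its call begins: read the wrist's pose just before it. camera_params takes no time and is no camera call.
A pose or a line that the arm cannot do raises robot.IKError and nothing moves.
- sign_off(): hands the job in, once; it reports no verdict.
The state is a dict: "clock": time; "qpos": joint angles; "qd": joint speeds; "tau": joint torques, N m; "ee_pos": TCP position; "orientation": TCP orientation; "ft_force": force on the tool from outside, world axes, zero at the start; "ft_torque": the same for the moment, N m; "gripper_width": opening from 0.0 (shut) to 1.0 (fully open).
Only numpy, scipy, OpenCV 4.12 (cv2) and the standard library are available. Lean on these libraries where they do the work, as an engineer would, in place of code of your own. Each camera call takes 0.05 s, during which the arm holds its last target. There are 200 camera calls.

### The job

The round lid on the dark surface plate is warped: one side of its foot ring is bent up. Feel for that side by pressing gently on the lid near its rim with the gripper, rock the lid fully over onto the bent side, hold it there a moment and let it rock back; then stand the steel weight upright on the lid over the bent side so that the lid stays rocked over for gauging. Do not press hard on the lid, shove it or the plate about, or disturb the other things.

Things in the scene. Friction and masses are not known exactly. Their poses are not given: they have to be found in the camera images.
- lid: round flat aluminium lid, 170 mm diameter, 0.45 kg, lying on the surface plate. Origin: its centre, level with the plate's top; z is up out of the lid. The disc lies 5 to 13 mm above the origin; a black knob, 28 mm across, stands in the middle, its top 35 mm above the origin. Rocked over, its z axis leans towards the bent side by 0.065 rad.
- lid_ring (a point): centre of the stud ring (76 mm radius) under the lid, out of sight, same frame as the lid. Beyond a line 22 mm from the centre the studs are bent up, to 3.5 mm at most. The direction of the bent side differs each time and is unrelated to any axis here. The lid lies level; 2 to 5 N down near the rim within 30 degrees of the bent middle rocks it fully over, farther off only partly; let go, it rocks back.
- lid_top (a point): centre of the disc's top face, 13 mm above the lid's origin (inside the knob's foot). Elsewhere than on the bent side the disc does not yield; pressing it with more than 15 N is too hard.
- weight_mid (a point): centre of the loose steel weight, a plain upright cylinder 40 mm across and 50 mm tall, 0.5 kg, standing on the bench; z is its axis, 25 mm up from its underside. With its axis 60 mm from the lid's centre, within 35 degrees of the middle of the bent side, it holds the lid rocked over.
- slab: the dark square surface plate, 260 x 260 x 40 mm, 9 kg, under the lid; origin at the centre of its underside on the bench; top 40 mm above it
- jar: the small clear plastic jar (a bystander, to be left alone); origin under its centre
- gauge: the small gauge block on the slab (a bystander, to be left alone); origin under its centre
- tipbox: the white tip box (a bystander, to be left alone); origin under its centre
- rack: the tube rack (a bystander, to be left alone); origin under its centre
- beaker: the beaker (a bystander, to be left alone); origin under its centre
- slides: the slide box (a bystander, to be left alone); origin under its centre
- driver: the small screwdriver (a bystander, to be left alone); origin under its centre
Things that resemble listed ones, but are neither listed nor needed, are in the scene too. What is shaped like the part that bears weight_mid but green or red is not meant. Several things have the shape of the lid; the one meant has the colours described above.

How it is judged:
By the outcome, as a careful person would: the job done as asked, in the order asked, and still so for the second after the job is handed in, with the robot touching nothing.
It also fails if it takes over 72 s, if anything falls off the work surface, if the arm or the gripper's body presses on something with over 40 N, if the wrist force passes 120 N, or if a joint passes its speed limit or range.

## Working session

There is one attempt and no reset: what is moved stays moved. The work goes in short steps, each a Python script; the robot and the scene stay as the last script left them, time stands still between calls to the robot, and variables do not carry over. Pictures are saved under pics/ and viewed, about 8 in all and at most 12, crops included, and the job is handed in when it is done.

```bash
ls; mkdir -p pics
cat > h.py <<'E'
import numpy as np, cv2
from cell import robot, kinematics, viewer, sign_off
from scipy.spatial.transform import Rotation as R
def w_from_c(name):
    p=viewer.camera_params(name)
    if 'world_from_camera' in p: return p,np.array(p['world_from_camera'])
    s=robot.state(); T=np.eye(4); T[:3,:3]=R.from_quat(s['orientation']).as_matrix(); T[:3,3]=s['ee_pos']
    return p,T@np.array(p['tool_from_camera'])
def cloud(name):
    p,T=w_from_c(name); im,d=viewer.snapshot(name)
    K=np.array([[p['fx'],0,p['cx']],[0,p['fy'],p['cy']],[0,0,1.]])
    v,u=np.mgrid[:400,:640]
    n=cv2.undistortPoints(np.stack([u,v],-1).reshape(-1,1,2).astype(np.float64),K,np.array([p['k1'],0,0,0.])).reshape(400,640,2)
    P=np.dstack([n*d[...,None],d])@T[:3,:3].T+T[:3,3]
    P[d==0]=np.nan
    return im,d,P
E
python3 - <<'E'
from h import *
for n in('top','scene'):
    im,d,P=cloud(n); cv2.imwrite(f'pics/{n}0.png',im); np.savez(f'{n}0.npz',im=im,P=P)
s=robot.state();print(s)
print(viewer.camera_params('wrist'))
E
```

```text
pics
{'clock': 0.1, 'qpos': array([ 1.12557772e+00,  3.53578556e-01,  1.63403499e+00, -2.23581132e-05,
        1.15521220e+00, -2.41151522e-03]), 'qd': array([-0.00022373, -0.00128825, -0.00228404,  0.00274454, -0.00078612,
        0.00062087]), 'tau': array([ 4.89275808e-04, -5.94910061e+01, -3.34923720e+01,  7.00489827e-02,
        1.84101361e-02, -2.31642980e-05]), 'ee_pos': array([0.26761361, 0.56429827, 0.19524959]), 'orientation': array([ 0.59783112,  0.37763301, -0.37836332, -0.59735455]), 'ft_force': array([ 0.06513885, -0.983149  ,  0.16902165]), 'ft_torque': array([ 0.0064826 ,  0.00807551, -0.00852902]), 'gripper_width': 1.0003107354765088}
{'fx': 280.3757596178038, 'fy': 280.3757596178038, 'cx': 321.433817016468, 'cy': 194.89099040876434, 'k1': -0.0468789118071418, 'tool_from_camera': array([[ 9.99999952e-01,  1.32897563e-04, -2.79468734e-04,
        -1.47530544e-04],
       [ 3.02832943e-04, -2.34383999e-01,  9.72144048e-01,
        -1.88046080e-01],
       [ 6.36925748e-05, -9.72144086e-01, -2.34384028e-01,
         6.54527531e-02],
       [ 0.00000000e+00,  0.00000000e+00,  0.00000000e+00,
         1.00000000e+00]])}
```

View pics/top0.png

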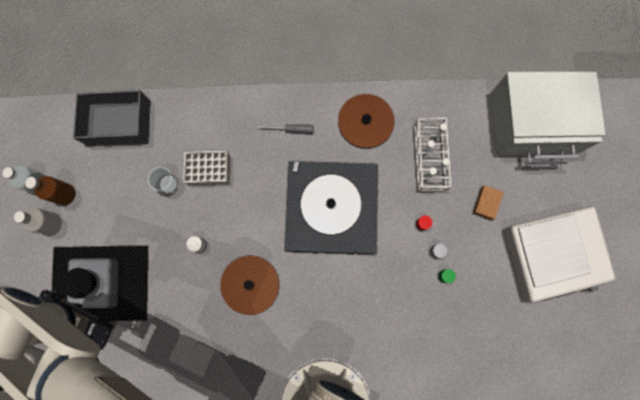

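View pics/scene0.png

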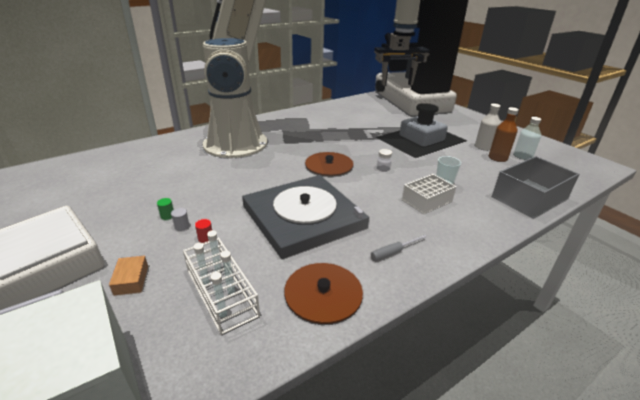

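The top view shows the white lid at about (331,204) on the slab, the grey weight at (440,251) between the red one at (425,223) and the green one at (448,276), and the gauge at (296,168). The scene view agrees.

Run:
```python
from h import *
z=np.load('top0.npz');im,P=z['im'],z['P']
def fit(m,name):
    c=P[m]; c=c[~np.isnan(c[:,0])]; (x,y),r=cv2.minEnclosingCircle(c[:,:2].astype(np.float32))
    print(name,len(c),'mean',c.mean(0).round(4),'med',np.median(c,0).round(4),'circ',round(x,4),round(y,4),round(r,4))
v,u=np.mgrid[:400,:640]
def near(a,b,r): return np.hypot(u-a,v-b)<r
g=im.min(2)
lid=near(331,204,36)&(g>170); fit(lid,'lid')
mk=lid.astype(np.uint8); cs,_=cv2.findContours(mk,0,1); c=max(cs,key=cv2.contourArea); print(cv2.fitEllipse(c))
fit(near(331,204,9)&(g<80),'knob')
for n,a,b in(('wt',440,251),('red',425,223),('green',448,276)):
    h=P[...,2]; m=near(a,b,14)&(h>0.035); fit(m,n)
sl=(im.max(2)<90)&(P[...,2]>.025)&(P[...,2]<.055)&near(331,207,70); fit(sl,'slab')
c=P[sl|lid]; print('slabrect',cv2.minAreaRect(c[:,:2].astype(np.float32)))
print('lid plane',np.linalg.lstsq(np.c_[P[lid][:,:2]-P[lid][:,:2].mean(0),np.ones(lid.sum())],P[lid][:,2],rcond=None)[0], P[lid][:,2].std())
print('bench',np.nanmedian(P[290:310,300:330,2]), 'gauge',P[168,296],'rack max',np.nanmax(P[120:190,415:450,2]))
s=robot.state(); print(R.from_quat(s['orientation']).as_matrix().round(3))
```

```text
lid 2653 mean [ 0.558  -0.0305  0.053 ] med [ 0.557  -0.0306  0.053 ] circ 0.5593 -0.0306 0.0848
((330.4930114746094, 203.9711456298828), (58.01948928833008, 58.77689743041992), 88.25921630859375)
knob 60 mean [ 0.5574 -0.0304  0.0747] med [ 0.5574 -0.0304  0.0751] circ 0.557 -0.0304 0.0123
wt 173 mean [ 0.4178 -0.3306  0.0492] med [ 0.4177 -0.3306  0.0494] circ 0.4182 -0.3319 0.0204
red 174 mean [ 0.499  -0.2953  0.0493] med [ 0.4993 -0.295   0.0502] circ 0.4996 -0.2962 0.0211
green 177 mean [ 0.3484 -0.3517  0.0493] med [ 0.349  -0.3516  0.0497] circ 0.3482 -0.3526 0.0207
slab 5050 mean [ 0.5425 -0.035   0.0402] med [ 0.5248 -0.0402  0.0402] circ 0.5514 -0.0328 0.1792
slabrect ((0.55220627784729, -0.032822251319885254), (0.2562920153141022, 0.26125025749206543), 85.8484115600586)
 ** On entry to DLASCL parameter number  4 had an illegal value
 ** On entry to DLASCL parameter number  4 had an illegal valueTraceback (most recent call last):
  File "<stdin>", line 16, in <module>
    x, resids, rank, s = _umath_linalg.lstsq(a, b, rcond,
                         ~~~~~~~~~~~~~~~~~~~^^^^^^^^^^^^^
                                             signature=signature)
                                             ^^^^^^^^^^^^^^^^^^^^
    raise LinAlgError("SVD did not converge in Linear Least Squares")
numpy.linalg.LinAlgError: SVD did not converge in Linear Least Squares
```

```bash
cat >> h.py <<'E'
C=np.array([0.558,-0.0305])
def down(a):
    """tool down, jaws along heading a (mod pi), whichever half turn leaves joint 6 nearer zero"""
    return [R.from_matrix(np.array([[np.cos(b),0,-np.sin(b)],[np.sin(b),0,np.cos(b)],[0,-1,0]])).as_quat() for b in(a,a+np.pi)]
def pick(p,a):
    q=[(abs(kinematics.ik(p,o)[5]),i) for i,o in enumerate(down(a)) if kinematics.ik(p,o) is not None]
    return down(a)[min(q)[1]]
def at(th,r,z): return [C[0]+r*np.cos(th),C[1]+r*np.sin(th),z]
def press(deg,f=4.0,r=.075,zh=.071):
    th=np.radians(deg); p=at(th,r,zh); o=pick(p,th+np.pi/2)
    robot.line_to(p,o,max_speed=.15); robot.pause(.15); f0=robot.state()['ft_force'][2]
    hit=robot.line_to(at(th,r,.0565),max_speed=.012,f_stop=f)
    s=robot.state(); print(deg,hit,'tip z',round(s['ee_pos'][2]-.011,4),'dF',round(s['ft_force'][2]-f0,2),'t',round(s['clock'],1),flush=True)
    return s['ee_pos'][2]-.011, s['ft_force'][2]-f0
def back(zh=.071):
    p=list(robot.state()['ee_pos']); p[2]=zh; robot.line_to(p,max_speed=.08)
def tilt(name='top'):
    im,d,P=cloud(name); rr=np.hypot(P[...,0]-C[0],P[...,1]-C[1])
    m=(rr<.08)&(rr>.018)&(im.min(2)>150)&(np.abs(P[...,2]-.053)<.012)
    c=P[m]; A=np.c_[c[:,:2]-C,np.ones(len(c))]
    k=np.linalg.lstsq(A,c[:,2],rcond=None)[0]
    print('tilt',np.hypot(k[0],k[1]).round(4),'towards deg',np.degrees(np.arctan2(-k[1],-k[0])).round(1),'n',len(c),'z',k[2].round(4),flush=True); return im
E
python3 - <<'E'
from h import *
tilt()
robot.set_gripper(0.,10)
p=at(np.radians(120),.075,.12); robot.movep(p,pick(p,np.radians(210)))
for d in(120,):
    z,f=press(d); tilt(); s=robot.state(); print('held',s['ee_pos'][2]-.011,s['ft_force']); back()
E
```

```text
tilt 0.0025 towards deg 153.5 n 2350 z 0.053
120 False tip z 0.0456 dF 0.17 t 5.6
tilt 0.0022 towards deg -168.7 n 1123 z 0.0531
held 0.04559344993975248 [-0.38162297  0.47513976 -0.34199078]
```

Run:
```python
from h import *
s=robot.state(); print(s['ee_pos'],R.from_quat(s['orientation']).as_matrix().round(3),s['gripper_width'],s['clock'])
im,d,P=cloud('wrist'); im2=tilt()
cv2.imwrite('pics/a.png',np.vstack([im[:,:],cv2.resize(im2[100:300,180:500],(640,400))])[:, :] if 0 else np.hstack([cv2.resize(im,(400,250)),cv2.resize(im2[120:295,190:470],(400,250))]))
```

```text
[0.52116931 0.03447559 0.07165964] [[ 0.866  0.002 -0.5  ]
 [ 0.5    0.     0.866]
 [ 0.001 -1.    -0.001]] 0.005503682409630376 5.9833
tilt 0.0046 towards deg 107.8 n 1117 z 0.0528
```

View pics/a.png

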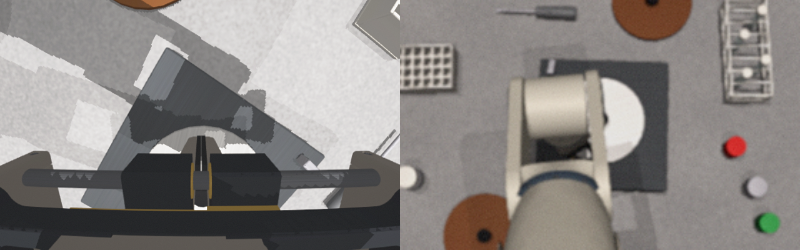

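Run:
```python
from h import *
s=robot.state()
im,d,P=cloud('wrist'); T=R.from_quat(s['orientation']).as_matrix()
Q=(P-s['ee_pos'])@T
for v in range(190,345,8): print(v,[ (Q[v,u]*1000).round(0).tolist()+[round(float(P[v,u,2])*1000)] for u in(308,321,334)])
cv2.imwrite('pics/b.png',cv2.resize(im[170:350,220:420],(800,600)[:2] and (600,540)))
```

```text
190 [[-11.0, 32.0, 16.0, 39], [-1.0, 32.0, 16.0, 39], [10.0, 30.0, 17.0, 41]]
198 [[-11.0, 31.0, 10.0, 40], [-1.0, 31.0, 10.0, 40], [10.0, 32.0, 10.0, 39]]
206 [[-11.0, 19.0, 7.0, 52], [-1.0, 19.0, 7.0, 52], [9.0, 19.0, 7.0, 52]]
214 [[-11.0, 19.0, 0.0, 52], [-1.0, 20.0, -0.0, 51], [10.0, 19.0, 0.0, 52]]
222 [[-8.0, -26.0, 9.0, 97], [-0.0, -30.0, 11.0, 101], [7.0, -27.0, 10.0, 98]]
230 [[-8.0, -41.0, 10.0, 112], [-0.0, -42.0, 10.0, 113], [7.0, -42.0, 10.0, 113]]
238 [[-7.0, -55.0, 11.0, 126], [-0.0, -54.0, 10.0, 125], [6.0, -54.0, 10.0, 125]]
246 [[-7.0, -65.0, 11.0, 136], [-0.0, -65.0, 11.0, 136], [6.0, -65.0, 11.0, 136]]
254 [[-6.0, -74.0, 11.0, 145], [-0.0, -66.0, 7.0, 137], [5.0, -73.0, 11.0, 144]]
262 [[-4.0, -120.0, 30.0, 191], [-0.0, -66.0, 3.0, 137], [3.0, -118.0, 30.0, 189]]
270 [[-4.0, -123.0, 30.0, 194], [-0.0, -67.0, -1.0, 138], [3.0, -121.0, 29.0, 192]]
278 [[-4.0, -125.0, 28.0, 196], [-0.0, -122.0, 27.0, 193], [3.0, -121.0, 26.0, 192]]
286 [[-4.0, -127.0, 28.0, 198], [-0.0, -123.0, 25.0, 194], [3.0, -123.0, 25.0, 194]]
294 [[-4.0, -127.0, 25.0, 198], [-0.0, -124.0, 23.0, 195], [3.0, -124.0, 23.0, 195]]
302 [[-4.0, -128.0, 24.0, 199], [-0.0, -123.0, 21.0, 194], [3.0, -123.0, 21.0, 194]]
310 [[-4.0, -128.0, 22.0, 199], [-1.0, -3.0, -69.0, 74], [3.0, -124.0, 19.0, 195]]
318 [[-4.0, -113.0, 8.0, 184], [-1.0, -4.0, -76.0, 75], [4.0, -106.0, 3.0, 177]]
326 [[-4.0, -113.0, 5.0, 184], [-1.0, -3.0, -84.0, 74], [4.0, -107.0, -0.0, 178]]
334 [[-4.0, -114.0, 3.0, 185], [-1.0, 19.0, -110.0, 52], [3.0, -131.0, 17.0, 202]]
342 [[-3.0, -141.0, 24.0, 212], [-0.0, -141.0, 24.0, 212], [2.0, -141.0, 23.0, 212]]
```

View pics/b.png

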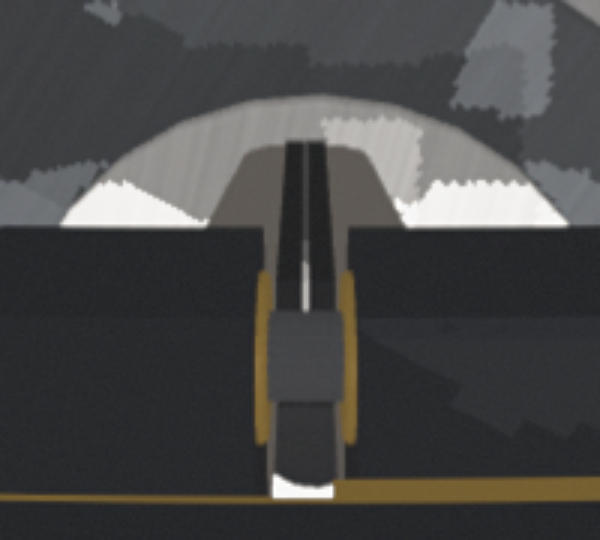

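```bash
python3 - <<'E'
from h import *
p=list(robot.state()['ee_pos']); p[2]=.15; robot.line_to(p,max_speed=.2)
for g in(0,.45,1):
    robot.set_gripper(g,10); s=robot.state(); im,d,P=cloud('wrist'); T=R.from_quat(s['orientation']).as_matrix()
    Q=(P-s['ee_pos'])@T
    m=(np.abs(Q[...,0])<.08)&(np.abs(Q[...,2])<.016)&(Q[...,1]<.05)&(Q[...,1]>-.06)
    q=Q[m]; print(g,s['gripper_width'],m.sum(),'y pct',np.percentile(q[:,1],[50,90,97,99.5]).round(4),'x',np.percentile(q[:,0],[1,99]).round(3), 'z',np.percentile(q[:,2],[1,50,99]).round(3),s['clock'])
    cv2.imwrite(f'pics/g{g}.png',im)
E
python3 -c "
import cv2,numpy as np
cv2.imwrite('pics/gg.png',np.hstack([cv2.resize(cv2.imread(f'pics/g{g}.png')[150:400,120:520],(400,250)) for g in ('0','1')]))"
```

```text
0 0.004414588422684372 1269 y pct [-0.0444 -0.0251 -0.0208 -0.0184] x [-0.015  0.014] z [0.009 0.01  0.011] 6.8917
0.45 0.4471104083668776 1897 y pct [-0.0438 -0.0247 -0.0201 -0.0184] x [-0.035  0.034] z [-0.009  0.01   0.011] 7.6833
1 0.9932060750721938 2604 y pct [-0.0437 -0.0243 -0.0202 -0.0183] x [-0.059  0.059] z [-0.01   0.008  0.011] 8.5917
```

View pics/gg.png

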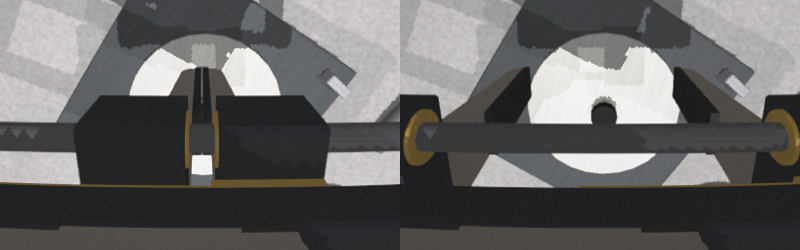

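The wrist depth shows the fingertips really end about 18 mm behind the reported TCP: 29 mm short of the stated position, with no sideways shift. That explains the press that made no contact. I'll press again with the measured offset.

```bash
sed -i 's/zh=\.071/zh=.042/g; s/\.0565/.026/; s/-\.011/+.018/g' h.py; grep -n "018" h.py
python3 - <<'E'
from h import *
robot.set_gripper(0.,10)
z,f=press(120); tilt(); s=robot.state(); print('held',s['ee_pos'][2]+.018,s['ft_force'],s['clock']); back()
E
```

```text
29:    s=robot.state(); print(deg,hit,'tip z',round(s['ee_pos'][2]+.018,4),'dF',round(s['ft_force'][2]-f0,2),'t',round(s['clock'],1),flush=True)
30:    return s['ee_pos'][2]+.018, s['ft_force'][2]-f0
35:    m=(rr<.08)&(rr>.018)&(im.min(2)>150)&(np.abs(P[...,2]-.053)<.012)
120 True tip z 0.0499 dF 2.83 t 11.8
tilt 0.0462 towards deg 133.6 n 1138 z 0.0542
held 0.049949587043080085 [-0.3966237   1.29829367  2.8811212 ] 11.8917
```

Run:
```python
from h import *
for d in (165,80):
    press(d); tilt(); print('F',robot.state()['ft_force'].round(2)); back()
```

```text
165 True tip z 0.0509 dF 4.1 t 14.1
tilt 0.025 towards deg 118.7 n 683 z 0.0543
F [0.86 2.4  3.48]
80 True tip z 0.0516 dF 5.72 t 16.9
tilt 0.0283 towards deg 120.4 n 1250 z 0.0531
F [-0.62 -0.16  5.72]
```

Run:
```python
from h import *
press(123,f=5.5); tilt(); tilt('wrist')
for i in range(2):
    s=robot.state(); print('z',s['ee_pos'][2]+.018,'F',s['ft_force'].round(2)); robot.pause(.3)
p=s['ee_pos'].copy(); p[2]-=.0008
hit=robot.line_to(p,max_speed=.006,f_stop=4); s=robot.state(); print(hit,'z',s['ee_pos'][2]+.018,'F',s['ft_force'].round(2),s['clock']); tilt(); tilt('wrist')
```

```text
123 True tip z 0.0493 dF 7.33 t 19.2
tilt 0.0607 towards deg 128.6 n 1100 z 0.0543
tilt 0.0648 towards deg 130.2 n 860 z 0.0533
z 0.049342644618822346 F [-0.93  0.15  5.41]
z 0.04933450252670306 F [-1.01  1.46  5.78]
True z 0.049157495497508225 F [-1.05  0.01  8.43] 20.075
tilt 0.0642 towards deg 128.6 n 1108 z 0.0542
tilt 0.066 towards deg 128.9 n 857 z 0.0533
```

Pressing at 123° rocks the lid fully over: tilt 0.065 rad towards about 129°. Next I hold it, release, confirm it rocks back and pick up the weight.

Run:
```python
from h import *
robot.pause(.7); back(); robot.pause(.2); tilt(); tilt('wrist')
p=robot.state()['ee_pos'].copy(); p[2]=.13; robot.line_to(p,max_speed=.25)
robot.set_gripper(1.)
W=np.array([.418,-.331]); q=[*W,.10]; o=pick(q,np.radians(112))
robot.movep(q,o)
im,d,P=cloud('wrist'); m=(np.hypot(*(P[...,:2]-W).transpose(2,0,1))<.035)&(np.abs(P[...,2]-.05)<.006)
print('wt top',m.sum(),P[m].mean(0),cv2.minEnclosingCircle(P[m][:,:2].astype(np.float32)),robot.state()['clock'])
hit=robot.line_to([*W,-.007],max_speed=.1,f_stop=6); print('hit',hit,robot.state()['ee_pos'])
if not hit:
    robot.set_gripper(0.,25); s=robot.state(); print(s['gripper_width'],s['ft_force'])
    robot.line_to([*W,.13],max_speed=.15); s=robot.state(); print(s['gripper_width'],s['ft_force'],s['clock'])
```

```text
tilt 0.0041 towards deg 149.9 n 1090 z 0.053
tilt 0.0081 towards deg 131.0 n 808 z 0.0524
wt top 1533 [ 0.42195691 -0.33288312  0.04907575] ((0.4213263690471649, -0.3332017660140991), 0.020064670592546463) 24.8
hit False [ 0.41842106 -0.33132712 -0.00643406]
0.4315983217302058 [ 0.97566806 -1.87108761 -0.46179922]
0.42991201592096817 [ 0.09429623  0.62386832 -5.29209053] 27.9167
```

```bash
cat >> h.py <<'E'
def place_pose(deg,rad,zc,lean=.065,k=.032):
    th=np.radians(deg); ax=np.array([-np.sin(th),np.cos(th),0])
    L=R.from_rotvec(lean*ax); n=L.apply([0,0,1.])
    c=np.array([C[0]+rad*np.cos(th),C[1]+rad*np.sin(th),zc]); p=c-k*n
    q=[(L*R.from_quat(o)).as_quat() for o in down(th+np.pi/2)]
    q=[(abs(kinematics.ik(p,o)[5]),i,o) for i,o in enumerate(q) if kinematics.ik(p,o) is not None]
    return list(p),min(q)[2]
E
python3 - <<'E'
from h import *
p,o=place_pose(128,.0615,.14); robot.movep(p,o); print(robot.state()['clock'])
p,_=place_pose(128,.0615,.085); robot.line_to(p,max_speed=.08); robot.pause(.2)
f0=robot.state()['ft_force'][2]
p,_=place_pose(128,.0615,.0745); 
hit=robot.line_to(p,max_speed=.01,f_stop=4); s=robot.state()
print(hit,'weight centre z',s['ee_pos'][2]+.032,'dF',s['ft_force'][2]-f0,s['ft_force'].round(2),s['gripper_width'],s['clock'])
tilt(); im=tilt('wrist'); cv2.imwrite('pics/p.png',im)
E
```

```text
29.2833
True weight centre z 0.07510217169795352 dF 9.592714938509006 [0.25 1.33 4.15] 0.43053345472407445 31.2333
tilt 0.0616 towards deg 128.9 n 1130 z 0.0542
tilt 0.0655 towards deg 130.5 n 3612 z 0.0533
```

View pics/p.png

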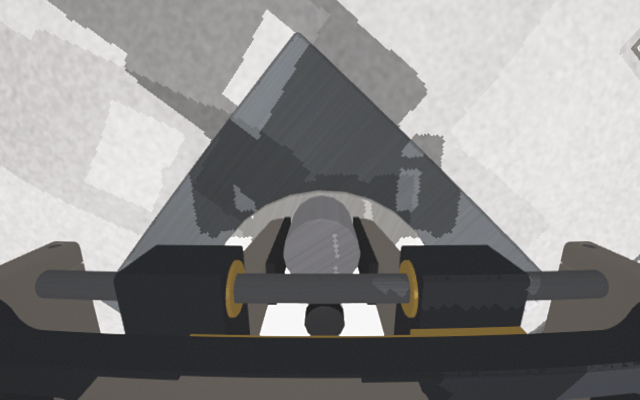

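The wrist view shows the weight between the pads at (322,235), on the rim side of the knob at (324,320). The lid is rocked fully over beneath it, so I release.

Run:
```python
from h import *
robot.set_gripper(.68); robot.pause(.2); s=robot.state()
n=-R.from_quat(s['orientation']).as_matrix()[:,1]
robot.line_to(list(s['ee_pos']+.11*n),max_speed=.12)
tilt('wrist')
q=[.40,.30,.25]; robot.movep(q,pick(q,np.radians(30))); robot.pause(.3)
im=tilt(); im,d,P=cloud('top'); h=P[...,2]
m=(h>.09)&(h<.12)&(np.hypot(*(P[...,:2]-C).transpose(2,0,1))<.11)
c=P[m]; (x,y),r=cv2.minEnclosingCircle(c[:,:2].astype(np.float32)); v=np.array([x,y])-C
print('weight top',m.sum(),c.mean(0),r,'rad',np.hypot(*v),'deg',np.degrees(np.arctan2(v[1],v[0])),robot.state()['ft_force'],robot.state()['clock'])
z0=np.load('top0.npz'); 
dk=np.r_[[P[...,2]-z0['P'][...,2]]][0]
l=(im.min(2)>170)&(np.abs(h-.053)<.012)&(np.hypot(*(P[...,:2]-C).transpose(2,0,1))<.1)
print('lid enclosing',cv2.minEnclosingCircle(P[l][:,:2].astype(np.float32)))
cv2.imwrite('pics/f.png',im)
```

```text
tilt 0.0628 towards deg 130.3 n 7036 z 0.0532
tilt 0.0609 towards deg 130.2 n 2195 z 0.0542
weight top 171 [0.51582231 0.02091408 0.10020009] 0.019908767193555832 rad 0.06625761460197635 deg 128.81608998147607 [ 0.5836544  -0.18400203  0.75952155] 34.7667
lid enclosing ((0.5588921904563904, -0.030468467622995377), 0.08446718752384186)
```

View pics/f.png

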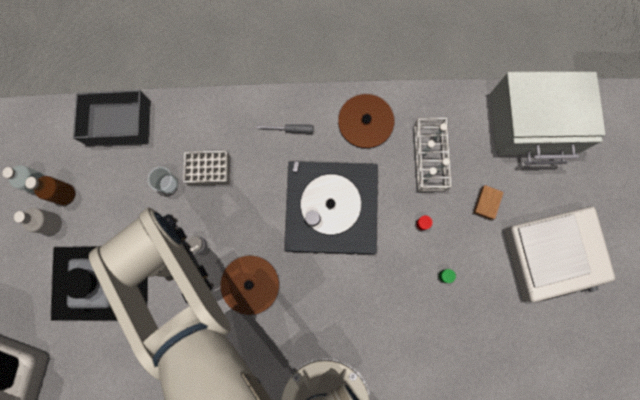

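The final top view shows the weight on the lid at (313,217), towards the bent side. The lid, plate, gauge and other things are where they were, and the gripper is clear.

```bash
python3 -c "
from h import *
tilt(); sign_off()"
```

```text
tilt 0.0623 towards deg 131.2 n 2193 z 0.0542
the job is handed in; nothing more can be done
```

The job is handed in. The steel weight stands on the lid over the bent side, and the lid is staying rocked over. The robot's clock stood at about 35 s of the 72 s.

- **Finding the bent side:** I pressed gently near the rim at 80°, 120° and 165°, measured from world x towards y. The lid tilted most at 120° and only partly at the other two. The camera tilt put the middle of the bent side at about 129°.
- **Rocking it over:** I pressed at 123°, held it fully over for about 1.5 s at 0.061–0.066 rad, and let go. It rocked back to near level: 0.004 rad in the top view, 0.008 in the wrist view. The most force I read on the lid was about 8.4 N in this hold. Lowering the weight later read about 9.6 N, including taking its own weight.
- **Placing the weight:** I set it down leaning with the tilted lid, then let go and backed away.

**Last checks**
- **Tilt:** the lid leans 0.061–0.063 rad towards about 130°, against the stated 0.065.
- **Weight position:** its axis is about 62–63 mm from the lid's centre at 129°, against 60 mm asked.
- **Surroundings:** the lid is still centred where it was (within about 1 mm). In the final picture the plate and other things look unmoved; I judged those by eye, not by measurement.

**What disagreed**
- **Fingertips:** they end about 29 mm short of where the description puts them, so my first press at 120° touched nothing. I measured the offset with the wrist camera and used that from then on.
- **Cameras:** the top and wrist views of the weight's position differed by about 4 mm before the grasp. The grip still closed on 40 mm and held.

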